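# Unlock and hold back a belt tensioner

## Robot

A 7-joint arm with a two-finger parallel gripper is mounted at the origin on the work surface; the furniture and walls round the work are solid. World frame = base frame: x ahead of the robot, y to its left, z up, the work surface at z = 0. Lengths are in m, angles in rad, forces in N, time in s.
With the tool pointing down it reaches from about 0.425 to 1.025 m from the base axis. Payload 3.6 kg.
Tool frame: the origin (TCP) lies midway between the tips of the shut fingers; the grasp point (between the pads) lies 19 mm behind it; z points along the fingers, y is the line along which they close (so a half turn about z gives the same grasp; the last joint's range is limited). The gripper opens to 85 mm and grips with 20 to 120 N. Pads are 22 mm wide; open, the fingers measure 114 mm over their backs; the gripper's body (76 mm by 85 mm) begins 54 mm behind the grasp point. The pads swing forward as they close: fully open they stand 13 mm farther back than shut.
Start: joints at [1.212, 0.591, 0.048, 1.609, -0.033, 0.943, -0.034], TCP at [0.19, -0.7, 0.204] pointing down, gripper open.
Joint ranges: [-2.69, 2.69], [-0.47, 2.24], [-1.27, 1.36], [0.19, 2.51], [-1.53, 4.68], [0.08, 2.07], [-3.09, 3.09]. Speed limits (rad/s): [2.57, 2.57, 3.14, 3.14, 3.14, 3.14, 3.14].

## Interface

Orientations are given as [roll, pitch, yaw] about the fixed x, y, z axes, in that order (R = Rz(yaw) Ry(pitch) Rx(roll)).
In Python, from bench import sensors, imaging, r, nets gives the robot as it stands. The module is installed in compiled form; this text tells all that it offers.
- The arm moves only by the tool jog_arm, never from a script. Its argument "commands" is one flat list of numbers, 7 for each row, row after row: the turn, a rotation vector about the world's x, y, z in units of 4 degrees (1.0 is 4 degrees), then the shift along the world's x, y, z in units of 2 cm (1.0 is 2 cm), then the opening, from 0 (shut) to 1 (fully open). In form: [ax, ay, az, tx, ty, tz, jaw, ax, ay, az, tx, ty, tz, jaw, ...]. A call has 1 to 10 rows; each row shifts and turns the commanded pose from where the row before left it; what a row does not reach is not made up. A row lasts 1/10 s, in which the tool goes at most 50 mm and 8.59 degrees, less where a joint would pass 70% of its speed; a pose out of reach is approached as far as the arm can. A call with a number of a shift or a turn outside -1 to 1 is refused whole. A call with a gripper value outside its range is refused whole. The fingers move at their own pace and stop on an object; "grip_force" is the grip in N (left out, the last holds). Time passes only in rows, so rows that do not move let the fingers close. It gives the time, the measured TCP pose, the force, the opening and the grip force at its end, in the units of the state.
- sensors.observe(): the state, without advancing time (a new reading comes with each control period).
- imaging.capture(name): name is "side" or "top"; returns the picture (400x640x3 uint8, red, green, blue); there is no depth.
- imaging.calibration(name): a dict with "fx", "fy", "cx", "cy" (pixels), "world_to_cam" (4x4, takes a point from world to camera coordinates). Camera axes: x right, y down, z forward; pixel columns grow to the right and rows downward; lengths in m; the calibration is good to about 2 mm. A picture is of the moment at which its call begins. calibration takes no time and is no camera call.
- r.finish_job(): hands the job in; it is judged then, once.
Trained networks look in the newest picture that a camera, given by its name, has taken for a name from the list of things; names that differ only in an ending like _2 or _b are one class to them, and where a whole thing is asked for, a point or a joint stands for the part that bears it (a point fixed in the world has none). Each returns a list of dicts, best first, with "confidence" (0 to 1); they miss things now and then, are a little off and sometimes report something else, mostly with a low value. They report only what shows in the picture. A call takes as long as a camera call.
- nets.boxes_of(thing, camera): "extent" ([centre column, centre row, width, height] in pixels, round what is visible of it).
- nets.outline_of(thing, camera): "region" (400x640 bool, what is visible of it) and "extent" ([centre column, centre row, width, height] in pixels, round what is visible of it).
- nets.mark_of(thing, camera): "point" ([row, column] in pixels: a listed point, or the origin of a listed thing).
The state is a dict: "time": time; "qpos": joint angles; "qd": joint speeds; "joint_torque": joint torques, N m; "eef_pos": TCP position; "orientation": TCP orientation; "contact_force": force on the tool from outside, world axes, zero at the start; "torque": the same for the moment, N m; "gripper_width": opening from 0.0 (shut) to 1.0 (fully open); "finger_force": force on a finger pad.
Only numpy, scipy, OpenCV 4.12 (cv2) and the standard library are available. Lean on these libraries where they do the work, as an engineer would, in place of code of your own. Each camera call takes 0.05 s, during which the arm holds its last target. There are 200 camera calls.

## Task

A new belt is to be slipped over the black idler roller of the blue belt tensioner on the bench. First pull the yellow lock knob straight up to its stop, so that the orange catch snaps in under it and it stays up; then push the sprung lever back by its red handle, away from the robot, well past the click of its ratchet pawl, and finish while still holding it there against its spring with the gripper. Leave the dish, the jar and the carton beside it where they are.

Things in the scene. Friction and masses are not known exactly. Their poses are not given: they have to be found in the camera images.
- tensioner: the belt tensioner unit: blue base plate 110 (x) x 230 (y) x 10 mm, bolted to the bench. Origin: centre of the plate's underside, on the bench. Its x axis points away from the robot (within 0.3 rad) and is the direction in which the lever is pushed back; y points to the left, z up. Lever pivot at (0, 50) mm, lock knob at (-2, -12) mm in this frame
- knob_centre (a point): centre of the yellow lock knob, 79 mm above the bench while down: round, upright, 25 mm across, 26 mm high. It slides straight up 24 mm (spring 3 N down, 6 N at the stop); its pin below bars the lever. A blue bridge, 18 mm wide in y, top at 56 mm, runs from it toward +x, where the orange catch stands: grip it across the tensioner's y
- lock_knob (a joint): height of the lock knob, m: 0 = down (lever barred), 0.024 = at its upper stop, about 0.018 = resting on the catch
- park_catch (a joint): orange sprung catch, up to 84 mm high, in a steel guide 22 mm wide on the knob's +x side, m: 0 = held back by the lowered knob, 0.007 = sprung in under the knob, which happens at 18 mm of lift; it then keeps the knob up when let go
- lever_handle (a point): centre line of the red handle at the lever's end, point 90 mm above the bench: an upright round handle 16 mm across, from 62 to 115 mm above the bench; below it the black idler roller, 34 mm across over its flanges, from 28 to 62 mm. It moves on a level arc of 130 mm radius about point lever_pivot
- lever_pivot (a point): point on the lever's upright hinge axis, 90 mm above the bench
- tension_lever (a joint): lever angle, rad: 0 = at rest, pointing 0.28 rad to the robot's side of the tensioner's -y axis; grows as the handle is pushed toward +x; 0.02 = as far as it goes while locked; the pawl clicks at 0.35 and keeps a released lever at about 0.42; 0.56 = end stop. Held back: over 0.46. The spring asks 4 N at the handle at rest, 9 N at the end stop
- pawl (a joint): brass pawl slider, m: 0 = in, up to about 0.0045 while the tooth passes under it, back to 0 after the click
- findings_dish: small round dish, 68 mm across, 19 mm high, bystander; origin at the centre of its underside
- flux_jar: white screw-top jar, 38 mm across, 61 mm high, bystander; origin at the centre of its underside
- pale_carton: pale blue carton 66 x 95 x 38 mm, bystander; origin at the centre of its underside

How it is judged:
By the outcome, as a careful person would: the job done as asked, in the order asked, and still so for the second after the job is handed in, while the arm keeps its last pose, push and grip.
It also fails if it takes over 40 s, if anything falls off the work surface, if the arm or the gripper's body presses on something with over 40 N, if the wrist force passes 120 N, or if a joint passes its speed limit or range.

## Working session

There is one attempt and no reset: what is moved stays moved. The work goes in short steps, Python scripts to look and compute and a tool call to move; the robot and the scene stay as the last step left them, time stands still between calls to the robot, and variables do not carry over. Pictures are saved under pics/ and viewed, at most 10 in all, crops included, and the job is handed in when it is done.

Besides the shell and the picture viewer there is one more tool, called as name(argument=value, ...) on one line, values as JSON. jog_arm: Moves the arm, as the interface text tells. Its arguments: {"type":"object","properties":{"commands":{"type":"array","items":{"type":"number"}},"grip_force":{"type":"number"}},"required":["commands"]}

```bash
mkdir -p pics; cat > h.py <<'E'
import numpy as np, cv2
from bench import sensors, imaging, r, nets
def P(n):
    c=imaging.calibration(n); K=np.array([[c['fx'],0,c['cx']],[0,c['fy'],c['cy']],[0,0,1]])
    return K@np.array(c['world_to_cam'])[:3]
def tri(rc1,rc2,a='side',b='top'):
    X=cv2.triangulatePoints(P(a),P(b),np.array(rc1[::-1],float).reshape(2,1),np.array(rc2[::-1],float).reshape(2,1))[:,0]
    return X[:3]/X[3]
def atz(n,rc,z):
    M=P(n);H=np.c_[M[:,0],M[:,1],M[:,2]*z+M[:,3]]
    q=np.linalg.solve(H,[rc[1],rc[0],1]);return q[:2]/q[2]
def proj(n,X):
    q=P(n)@np.r_[X,1];return (q[:2]/q[2])[::-1]
E
python3 - <<'E'
from h import *
for n in('side','top'):
    im=imaging.capture(n);cv2.imwrite(f'pics/{n}1.png',im[:,:,::-1])
for t in ['knob_centre','lever_handle','lever_pivot','tensioner','findings_dish','flux_jar','pale_carton']:
    p={}
    for n in('side','top'):
        m=nets.mark_of(t,n)
        if m: p[n]=m[0]['point'];print(t,n,np.round(p[n],1),round(m[0]['confidence'],2), 'z0',atz(n,p[n],0).round(3),'z.09',atz(n,p[n],.09).round(3))
    if len(p)==2: print('  tri',tri(p['side'],p['top']).round(4))
print(sensors.observe())
E
```

```text
knob_centre side [183.4 346.4] 0.66 z0 [0.475 0.021] z.09 [ 0.468 -0.095]
knob_centre top [177.3 290.2] 0.57 z0 [ 0.492 -0.076] z.09 [ 0.473 -0.079]
  tri [ 0.4726 -0.0793  0.0793]
lever_handle side [194.4 328.7] 0.93 z0 [ 0.421 -0.032] z.09 [ 0.42  -0.141]
lever_handle top [196.9 312. ] 0.56 z0 [ 0.435 -0.136] z.09 [ 0.42  -0.136]
  tri [ 0.4203 -0.136   0.0855]
lever_pivot side [166.9 350. ] 0.86 z0 [0.49  0.108] z.09 [ 0.48  -0.019]
lever_pivot top [176.8 265. ] 0.64 z0 [ 0.495 -0.005] z.09 [ 0.475 -0.013]
  tri [ 0.4781 -0.0126  0.0849]
tensioner side [206.1 343.6] 0.95 z0 [ 0.464 -0.084] z.09 [ 0.457 -0.187]
tensioner top [184.4 284.1] 0.92 z0 [ 0.472 -0.058] z.09 [ 0.454 -0.063]
  tri [ 0.4719 -0.0576 -0.0211]
findings_dish side [255.3 293.4] 0.7 z0 [ 0.334 -0.271] z.09 [ 0.343 -0.35 ]
findings_dish top [228.7 365.1] 0.66 z0 [ 0.343 -0.282] z.09 [ 0.333 -0.272]
  tri [ 0.3392 -0.2809  0.0129]
flux_jar side [285.1 319. ] 0.63 z0 [ 0.399 -0.361] z.09 [ 0.4   -0.429]
flux_jar top [206.8 396. ] 0.48 z0 [ 0.403 -0.37 ] z.09 [ 0.389 -0.355]
  tri [ 0.4004 -0.3685  0.0109]
pale_carton
[... 179 characters left out ...]
: 0.8, 'qpos': array([ 1.21146305,  0.59114738,  0.04838419,  1.6085015 , -0.03333318,
        0.94269473, -0.03368106]), 'qd': array([ 0.00051634, -0.00021208,  0.00175859, -0.00082542,  0.00069723,
        0.00134832, -0.00250812]), 'joint_torque': array([-9.82040146e-04, -5.48575902e+01,  1.54591508e+00, -1.98529887e+01,
        9.37911478e-03,  1.32417568e-03,  6.02358568e-06]), 'eef_pos': array([ 0.19049082, -0.69953561,  0.20373945]), 'orientation': array([ 3.14153839e+00, -1.46081903e-05,  2.65878833e-01]), 'contact_force': array([-0.47766391,  0.8535632 , -0.34484237]), 'torque': array([ 0.00236554, -0.06635833,  0.00183077]), 'finger_force': 0.0, 'gripper_width': 1.0016515845233043}
```

View pics/side1.png

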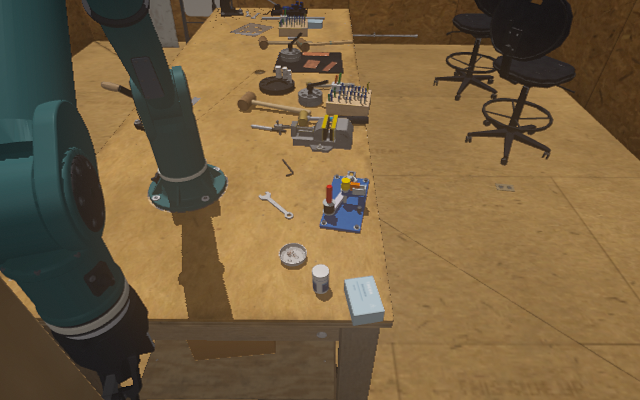

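View pics/top1.png

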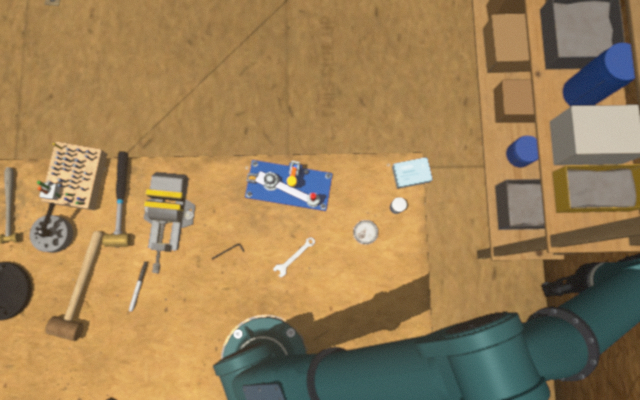

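The side view shows the red handle at about (329,194) and the yellow knob at about (346,184). In the top view they are at about (314,197) and (292,181), and the plate is tilted by roughly -0.13 rad. Next I'll fit the plate pose and colour centroids.

```bash
python3 - <<'E'
from h import *
from scipy.optimize import least_squares
T=cv2.imread('pics/top1.png');S=cv2.imread('pics/side1.png')
def mask(I,lo,hi,box):
    h=cv2.cvtColor(I,cv2.COLOR_BGR2HSV);m=cv2.inRange(h,lo,hi);k=np.zeros_like(m);x0,y0,x1,y1=box;k[y0:y1,x0:x1]=1;return m*k
bT,bS=(235,145,345,220),(305,160,385,240)
for nm,lo,hi in [('yellow',(22,150,120),(34,255,255)),('red',(0,170,90),(6,255,255)),('blue',(100,120,50),(125,255,255))]:
  for n,I,b in (('top',T,bT),('side',S,bS)):
    m=mask(I,lo,hi,b);c=cv2.connectedComponentsWithStats(m)
    print(nm,n,[(c[2][i].tolist(),c[3][i].round(1).tolist()) for i in range(1,c[0]) if c[2][i][4]>5])
m=mask(T,(100,120,50),(125,255,255),bT)
pts=np.argwhere(m)
W=np.array([atz('top',p,.01) for p in pts]).astype(np.float32)
rc=cv2.minAreaRect(W*1000);print(rc)
obs=[]
for t,L in [('knob_centre',(-.002,-.012,.079)),('lever_handle',(-.0359,.05-.1249,.09)),('lever_pivot',(0,.05,.09)),('tensioner',(0,0,0))]:
    for n in('side','top'):
        imaging.capture(n) if t=='knob_centre' else 0
        q=nets.mark_of(t,n)
        if q: obs.append((n,q[0]['point'],np.array(L)))
def res(p):
    c,s=np.cos(p[2]),np.sin(p[2]);o=[]
    for n,q,L in obs:
        X=np.array([p[0]+c*L[0]-s*L[1],p[1]+s*L[0]+c*L[1],L[2]]);o+=list(proj(n,X)-q)
    return np.array(o)
f=least_squares(res,[.472,-.06,-.13],loss='soft_l1',x_scale=[.01,.01,.1]);print(f.x,res(f.x).round(1).reshape(-1,2).tolist())
for n,I,b in (('top',T,bT),('side',S,bS)):
    cv2.imwrite(f'pics/{n}c.png',cv2.resize(I[b[1]:b[3],b[0]:b[2]],None,fx=7,fy=7,interpolation=cv2.INTER_CUBIC))
E
```

```text
yellow top [([288, 176, 9, 10, 71], [291.8, 180.7])]
yellow side [([341, 177, 10, 13, 84], [345.3, 183.4])]
red top [([312, 194, 3, 5, 14], [312.9, 196.1])]
red side [([327, 185, 5, 18, 68], [328.5, 192.9])]
blue top [([251, 162, 38, 21, 334], [272.0, 169.4]), ([297, 171, 33, 33, 542], [315.7, 183.6]), ([248, 183, 61, 24, 582], [273.4, 195.3]), ([316, 206, 4, 3, 8], [317.8, 207.2])]
blue side [([332, 176, 10, 22, 126], [335.9, 186.3]), ([358, 179, 11, 9, 31], [362.4, 181.8]), ([347, 197, 11, 8, 79], [352.4, 200.4]), ([325, 205, 38, 26, 444], [347.0, 219.1]), ([321, 214, 4, 7, 11], [322.6, 217.1])]
((471.93670654296875, -71.89583587646484), (222.46278381347656, 110.49319458007812), 79.442138671875)
[ 0.47112177 -0.0687345  -0.18930486] [[-0.3, 1.0], [0.7, 0.8], [-0.1, -0.4], [-0.7, -1.2], [0.4, -0.6], [0.1, 0.6], [-2.8, 2.2], [0.9, 0.2]]
```

View pics/topc.png

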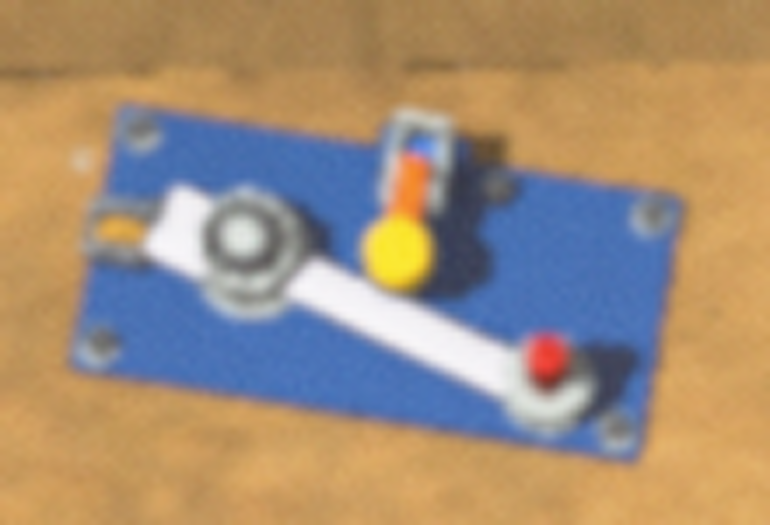

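The plate pose is about (0.4715, -0.070) with yaw about -0.184. I'll start moving toward the knob, staying high.

jog_arm(commands=[0,0,-0.2,0.45,1,0,0.6,0,0,-0.2,0.45,1,0,0.6,0,0,-0.2,0.45,1,0,0.6,0,0,-0.2,0.45,1,0,0.6,0,0,-0.2,0.45,1,0,0.6,0,0,-0.2,0.45,1,0,0.6,0,0,-0.2,0.45,1,0,0.6,0,0,-0.2,0.45,1,0,0.6,0,0,-0.2,0.45,1,0,0.6,0,0,-0.2,0.45,1,0,0.6], grip_force=30)

```text
time: 2.3
eef_pos: [0.2808, -0.4989, 0.2039]
orientation: [3.141, -0.0, 0.126]
contact_force: [-0.2, -0.6, 0.8]
gripper_width: 0.598
finger_force: 0.0
```

View pics/sidec.png

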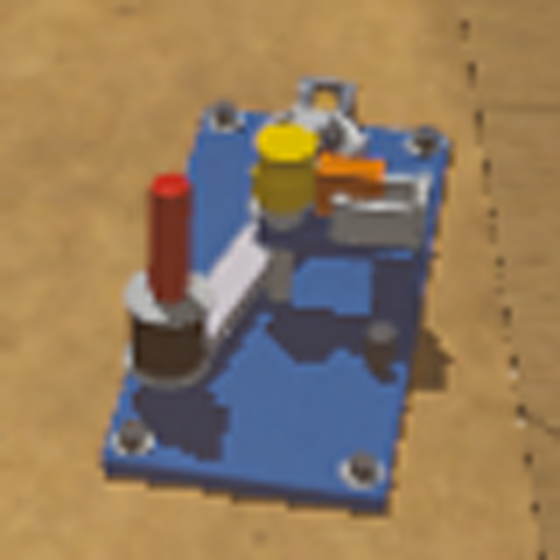

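```bash
python3 - <<'E'
from h import *
print(tri([183.4,345.3],[180.7,291.8]),tri([192.9,328.5],[196.1,312.9]))
print('top-face knob z.092',atz('top',[180.7,291.8],.09))
c,s=np.cos(-.184),np.sin(-.184)
for L in [(-.002,-.012,.079),(-.0359,-.0749,.09),(-.0359,-.0749,.115)]:
  X=np.array([.4715+c*L[0]-s*L[1],-.0705+s*L[0]+c*L[1],L[2]]);print(X.round(4),proj('top',X).round(1),proj('side',X).round(1))
print(np.linalg.inv(np.array(imaging.calibration('side')['world_to_cam']))[:3,3],np.linalg.inv(np.array(imaging.calibration('top')['world_to_cam']))[:3,3])
E
```

```text
[ 0.46539445 -0.08324581  0.08117494] [ 0.42055527 -0.13847332  0.09281937]
top-face knob z.092 [ 0.46365398 -0.08359668]
[ 0.4673 -0.0819  0.079 ] [180.2 291.3] [183.7 346. ]
[ 0.4225 -0.1376  0.09  ] [195.8 312.6] [193.5 329.6]
[ 0.4225 -0.1376  0.115 ] [194.1 312.6] [185.9 329.7]
[ 0.41231155 -0.91692669  0.72933127] [ 0.19503889 -0.13676259  1.40262405]
```

The side crop shows the knob standing free. The catch guide is on its +x side, and the lever runs low, at roller height. Triangulation agrees with the fit to about 2 mm.

jog_arm(commands=[0,0,-0.25,0.46,1,0,0.6,0,0,-0.25,0.46,1,0,0.6,0,0,-0.25,0.46,1,0,0.6,0,0,-0.25,0.46,1,0,0.6,0,0,-0.25,0.46,1,0,0.6,0,0,-0.25,0.46,1,0,0.6,0,0,-0.25,0.46,1,0,0.6,0,0,-0.25,0.46,1,0,0.6,0,0,-0.25,0.46,1,0,0.6,0,0,-0.25,0.46,1,0,0.6])

```text
time: 3.3
eef_pos: [0.3729, -0.2989, 0.204]
orientation: [3.141, -0.001, -0.049]
contact_force: [1.3, 0.2, -0.2]
gripper_width: 0.604
finger_force: 0.0
```

jog_arm(commands=[0,0,-0.25,0.46,1,0,0.6,0,0,-0.25,0.46,1,0,0.6,0,0,-0.25,0.46,1,0,0.6,0,0,-0.25,0.46,1,0,0.6,0,0,-0.25,0.46,1,0,0.6,0,0,-0.25,0.46,1,0,0.6,0,0,-0.25,0.46,1,0,0.6,0,0,-0.2,0.46,1,0,0.6,0,0,0,0.2,0.6,0,0.6,0,0,0,0,0,0,0.6])

```text
time: 4.3
eef_pos: [0.4508, -0.1259, 0.2039]
orientation: [-3.141, -0.0, -0.181]
contact_force: [0.0, 0.1, 0.7]
gripper_width: 0.604
finger_force: 0.0
```

jog_arm(commands=[0,0,-0.04,0.4,1,0,0.6,0,0,0,0.38,1,0,0.6,0,0,0,0,0.17,0,0.6,0,0,0,0,0,-1,0.6,0,0,0,0,0,-1,0.6,0,0,0,0,0,-1,0.6,0,0,0,0,0,-0.7,0.6,0,0,0,0,0,0,0.6,0,0,0,0,0,0,0.6])

```text
time: 5.2
eef_pos: [0.4652, -0.0854, 0.1298]
orientation: [3.141, 0.001, -0.189]
contact_force: [0.2, -0.9, 0.7]
gripper_width: 0.596
finger_force: 0.0
```

```bash
python3 - <<'E'
from h import *
o=[]
for n,b in(('side',(270,120,410,240)),('top',(235,130,375,250))):
    I=imaging.capture(n)[:,:,::-1];o.append(cv2.resize(I[b[1]:b[3],b[0]:b[2]],(400,343),interpolation=cv2.INTER_CUBIC))
cv2.imwrite('pics/pre.png',np.hstack(o))
print(sensors.observe()['eef_pos'])
E
```

```text
[ 0.46608188 -0.08496505  0.13048782]
```

View pics/pre.png

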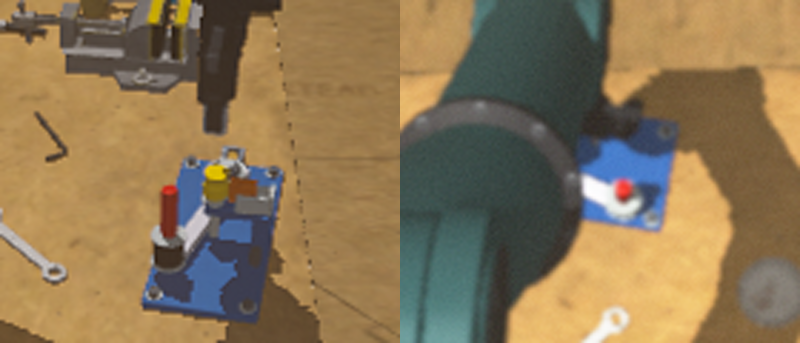

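In the side view the fingers (crop 215,130) sit directly above the knob (215,180). Go down and grip.

jog_arm(commands=[0,0,0,0,0.1,-0.8,0.6,0,0,0,0,0,-0.8,0.6,0,0,0,0,0,-0.8,0.6,0,0,0,0,0,-0.6,0.6,0,0,0,0,0,-0.35,0.6,0,0,0,0,0,0,0.6])

```text
time: 5.9
eef_pos: [0.4654, -0.0822, 0.0623]
orientation: [3.141, 0.001, -0.187]
contact_force: [0.3, 0.8, -0.2]
gripper_width: 0.6
finger_force: 0.0
```

jog_arm(commands=[0,0,0,0,0,0,0.4,0,0,0,0,0,0,0.25,0,0,0,0,0,0,0.1,0,0,0,0,0,0,0.0,0,0,0,0,0,0,0.0,0,0,0,0,0,0,0.0], grip_force=40)

```text
time: 6.5
eef_pos: [0.4671, -0.0828, 0.0644]
orientation: [3.141, -0.003, -0.188]
contact_force: [-0.6, -0.6, 9.6]
gripper_width: 0.003
finger_force: 5.0
```

It shut on nothing, so I'll look.

```bash
python3 - <<'E'
from h import *
I=imaging.capture('side')[:,:,::-1];b=(310,130,390,240)
cv2.imwrite('pics/miss.png',cv2.resize(I[b[1]:b[3],b[0]:b[2]],None,fx=5,fy=5,interpolation=cv2.INTER_CUBIC))
s=sensors.observe();print(s['eef_pos'],s['gripper_width'],s['finger_force'],proj('side',s['eef_pos']))
E
```

```text
[ 0.4671042  -0.0827647   0.06441293] -0.001143481280388076 4.977346036175732 [188.12496306 345.71669564]
```

View pics/miss.png

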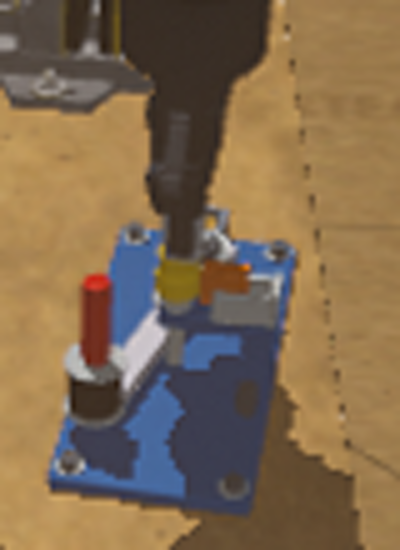

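```bash
python3 - <<'E'
from h import *
print('pre tip', proj('side',[.466,-.085,.1305]), 'z.14',proj('side',[.466,-.085,.14]))
for z in (.056,.064,.079,.092,.105): print(z,proj('side',[.4665,-.0825,z]).round(1), 'dy+-20', proj('side',[.4665,-.0625,z]).round(1),proj('side',[.4665,-.1025,z]).round(1))
I=imaging.capture('side');S=cv2.imread('pics/side1.png')[:,:,::-1]
for nm,J in(('old',S),('now',I)):
    print(nm)
    for y in range(172,200): print(y,' '.join('%02x%02x%02x'%tuple(J[y,x]) for x in range(338,356)))
E
```

```text
pre tip [168.95406644 346.33401934] z.14 [165.9890587  346.48373195]
0.056 [190.5 345.4] dy+-20 [186.  345.1] [195.1 345.6]
0.064 [188.2 345.5] dy+-20 [183.7 345.2] [192.8 345.7]
0.079 [183.9 345.7] dy+-20 [179.4 345.5] [188.5 346. ]
0.092 [180.  345.9] dy+-20 [175.6 345.7] [184.6 346.2]
0.105 [176.2 346.1] dy+-20 [171.7 345.8] [180.7 346.4]
old
172 ac8756 a98656 a88554 a78352 a98653 ad8954 ac8755 a98551 aa8551 a88e75 9b9ea5 77777e 57493d 5d4e40 514741 575357 7a7c85 8b8384
173 a78353 a88555 a68252 a48151 a48151 aa8655 aa8654 a5814f a4804f 947c65 797b81 736963 987841 a88442 8a6c3e 625b57 82848c 8a786d
174 987a55 a9844e a7824f a6814d a5804d a88450 aa8753 a9854f a88556 9e8b78 7a7b82 796757 b08942 bf9541 b78d3e 7c6c5d 7a7b83 826e60
175 7c6b63 a9896a a78361 a48059 a17d57 a27d52 a9865b aa885e aa9073 b3aea9 99999b 9d9185 bda376 b39565 b79561 848183 6f6f75 735940
176 626672 7b91b0 45659d 566a8c 5c6c8c 837d83 a69789 99928b 7c7a7a a9a9a8 b6b7b7 b7b8b8 b8b9ba afb0b1 939294 acaaab 686563 725941
177 6f6c68 8b8f97 416198 426299 67779e 9d9ca6 9b8d7a 917a36 a4915c bdb195 bab6b5 b7b6b5 b2b1b2 a6a5a5 
[... 5831 characters left out ...]
f 3c3d50 3c3d4f 3d3e50 4a4a55 5b595b 5f5d5e 6d6965
195 bfbcc5 cec7cb cdc7cb c7c0c6 8e8d98 64646f 525055 4b4a56 434252 3d3e51 3c3c4c 3d3c4d 3c3c4c 3b3b4b 3b3b4c 3a3a4c 393a4c 39394e
196 cec7cb cbc4c9 cbc4c9 cfc7cc cac3c7 8e8788 66615a 6c655e 635d58 403e4b 3c3b4e 3e4561 3d435f 3f4460 3e4461 3e4360 3d4360 3d4159
197 ccc5ca cac4c9 cbc4ca cfc8cd c3bcc2 706967 655f5b 6a645e 605b57 3a3a4f 405077 486aa2 486ba1 486aa1 496ba1 4869a0 46679c 435b8a
198 cbc4c9 cac4c9 cdc6cc cbc4cb 9b9398 605956 67625d 69635d 5f5a5b 3e4e77 4869a1 47699d 48679b 48679c 47689d 47689d 48669c 48679c
199 c9c3c9 cbc5ca cac4c9 b0aaae 625b59 625d59 69635e 69625b 606172 456aa2 486a9f 47689c 47689c 46679c 47689d 46669d 47669c 48689d
```

The fingertips cover the knob's top face and end at row 181, which corresponds to z of about 0.092. So the shut tips stand on top of the knob, about 28 mm higher than the reported TCP, and the 9.6 N upward force agrees. I'll lift slightly, open, then go deeper in small force-checked steps.

jog_arm(commands=[0,0,0,0,0,0.3,0,0,0,0,0,0,0,0.3,0,0,0,0,0,0,0.6,0,0,0,0,0,0,0.6,0,0,0,0,0,0,0.6])

```text
time: 7.1
eef_pos: [0.4655, -0.0821, 0.0685]
orientation: [-3.142, 0.0, -0.187]
contact_force: [0.5, -0.2, -0.8]
gripper_width: 0.598
finger_force: 0.0
```

```bash
python3 - <<'E'
from h import *
s=sensors.observe();print(s['eef_pos'],s['gripper_width'],s['contact_force'])
I=imaging.capture('side')[:,:,::-1];b=(310,130,390,210)
A=cv2.resize(I[b[1]:b[3],b[0]:b[2]],(400,400),interpolation=cv2.INTER_CUBIC)
b=(90,300,170,400);S=cv2.imread('pics/side1.png');e0=proj('side',[.1905,-.6995,.2037]);print(e0)
B=cv2.resize(S[300:400,90:190],(400,400),interpolation=cv2.INTER_CUBIC)
cv2.circle(B,(int((e0[1]-90)*4),int((e0[0]-300)*4)),3,(0,255,0),-1)
e=proj('side',s['eef_pos']);cv2.circle(A,(int((e[1]-310)*5),int((e[0]-130)*5)),3,(0,255,0),-1)
cv2.imwrite('pics/chk.png',np.hstack([A,B]))
E
```

```text
[ 0.46545426 -0.08206306  0.06853587] 0.5983166749813015 [ 0.45345135 -0.17421533 -0.7541012 ]
[398.94179421 152.85984039]
```

View pics/chk.png

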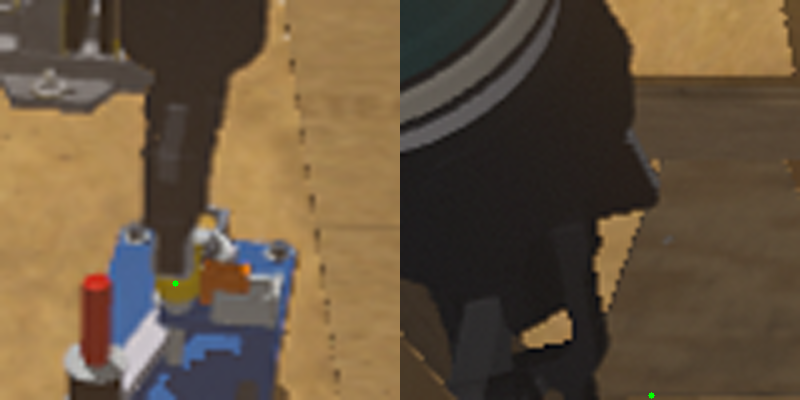

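The image agrees. With TCP reading 0.0685, the open near fingertip ends at row 185, which is z of about 0.093. Descend about 27 mm more and close.

jog_arm(commands=[0,0,0,0,0,-0.3,0.6,0,0,0,0,0,-0.3,0.6,0,0,0,0,0,-0.3,0.6,0,0,0,0,0,-0.2,0.6,0,0,0,0,0,-0.2,0.6,0,0,0,0,0,0,0.6])

```text
time: 7.75
eef_pos: [0.4652, -0.0821, 0.042]
orientation: [3.141, 0.001, -0.187]
contact_force: [-0.4, -0.2, 0.4]
gripper_width: 0.599
finger_force: 0.0
```

jog_arm(commands=[0,0,0,0,0,0,0.4,0,0,0,0,0,0,0.25,0,0,0,0,0,0,0.1,0,0,0,0,0,0,0.0,0,0,0,0,0,0,0.0])

```text
time: 8.25
eef_pos: [0.4662, -0.0802, 0.0432]
orientation: [-3.14, -0.001, -0.185]
contact_force: [-1.1, 5.3, 3.9]
gripper_width: 0.289
finger_force: 39.2
```

Gripped: the opening is 24.6 mm, which is the knob. Pull it up.

jog_arm(commands=[0,0,0,0.05,0.1,0.25,0,0,0,0,0,0,0.25,0,0,0,0,0,0,0.25,0,0,0,0,0,0,0.2,0,0,0,0,0,0,0.2,0,0,0,0,0,0,0.2,0,0,0,0,0,0,0,0,0,0,0,0,0,0,0])

```text
time: 9.05
eef_pos: [0.4658, -0.0799, 0.0686]
orientation: [-3.141, 0.002, -0.188]
contact_force: [2.6, 1.5, -23.7]
gripper_width: 0.283
finger_force: 45.6
```

The knob is at its stop: it rose 25 mm and the force jumped. Ease off, release and rise.

jog_arm(commands=[0,0,0,0,0,-0.2,0,0,0,0,0,0,0,0.3,0,0,0,0,0,0,0.6,0,0,0,0,0,0,0.6,0,0,0,0,0,0.5,0.6,0,0,0,0,0,1,0.6,0,0,0,0,0,1,0.6,0,0,0,0,0,1,0.6,0,0,0,0,0,0.5,0.6,0,0,0,0,0,0,0.6])

```text
time: 10.05
eef_pos: [0.4682, -0.0805, 0.1477]
orientation: [-3.141, -0.005, -0.188]
contact_force: [0.1, 0.2, 0.0]
gripper_width: 0.603
finger_force: 0.0
```

```bash
python3 - <<'E'
from h import *
I=imaging.capture('side')[:,:,::-1]
m=cv2.inRange(cv2.cvtColor(I,cv2.COLOR_BGR2HSV),(22,150,90),(34,255,255));k=np.zeros_like(m);k[165:200,335:360]=1
q=np.argwhere(m*k);print(q.min(0),q.max(0),q.mean(0))
for n in['knob_centre','lever_handle']:print(nets.mark_of(n,'side')[:1])
cv2.imwrite('pics/up.png',cv2.resize(I[120:240,300:400],None,fx=5,fy=5,interpolation=cv2.INTER_CUBIC))
E
```

```text
[172 341] [184 350] [178.10638298 345.39361702]
[{'point': [178.3, 346.2], 'confidence': 0.46}]
[{'point': [191.9, 327.2], 'confidence': 0.79}]
```

View pics/up.png

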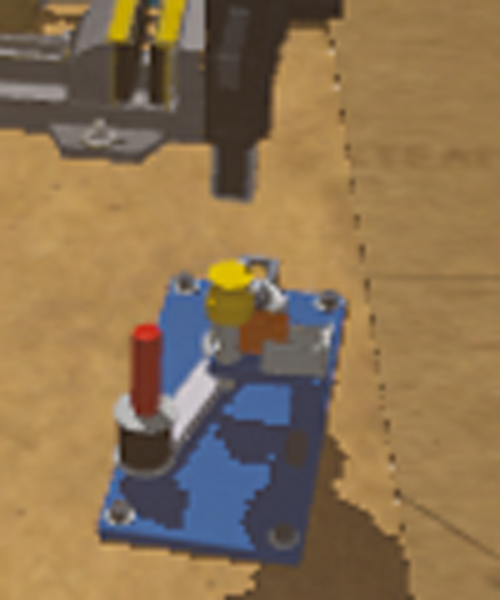

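The knob's image has risen 5.3 rows, about 18 mm, and the orange catch sits against it. It is parked. Now to the handle.

jog_arm(commands=[0,0,0,-0.8,-0.95,0,0.6,0,0,0,-0.8,-0.95,0,0.6,0,0,0,-0.7,-0.9,0,0.6,0,0,0,0,0,-0.3,0.6,0,0,0,0,0,0,0.6,0,0,0,0,0,0,0.6])

```text
time: 10.8
eef_pos: [0.4211, -0.1353, 0.1391]
orientation: [-3.141, 0.001, -0.186]
contact_force: [0.2, -0.3, 0.1]
gripper_width: 0.6
finger_force: 0.0
```

```bash
python3 - <<'E'
from h import *
I=imaging.capture('side')[:,:,::-1]
s=sensors.observe();print(s['eef_pos'],s['orientation'])
cv2.imwrite('pics/han.png',cv2.resize(I[120:240,300:400],None,fx=5,fy=5,interpolation=cv2.INTER_CUBIC))
print(proj('side',s['eef_pos']))
E
```

```text
[ 0.42139164 -0.13523576  0.13933682] [-3.14113030e+00  2.55870688e-04 -1.85477646e-01]
[177.66501961 329.41170725]
```

View pics/han.png

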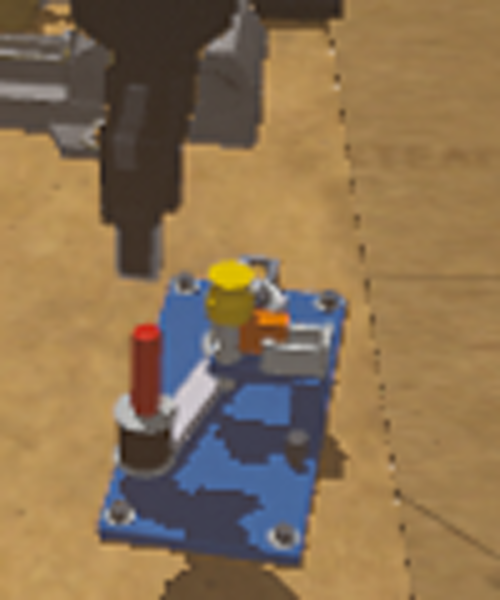

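The near finger (crop 140,275) lines up with the handle (147,330), allowing for the tilt. Descend and grip.

jog_arm(commands=[0,0,0,0,0,-0.7,0.6,0,0,0,0,0,-0.7,0.6,0,0,0,0,0,-0.7,0.6,0,0,0,0,0,-0.7,0.6,0,0,0,0,0,-0.7,0.6,0,0,0,0,0,-0.5,0.6,0,0,0,0,0,-0.3,0.6,0,0,0,0,0,0,0.6])

```text
time: 11.65
eef_pos: [0.4206, -0.1357, 0.0531]
orientation: [-3.141, 0.001, -0.186]
contact_force: [-0.3, 0.3, -0.4]
gripper_width: 0.601
finger_force: 0.0
```

jog_arm(commands=[0,0,0,0,0,0,0.4,0,0,0,0,0,0,0.25,0,0,0,0,0,0,0.1,0,0,0,0,0,0,0.0,0,0,0,0,0,0,0.0,0,0,0,0,0,0,0.0], grip_force=70)

```text
time: 12.25
eef_pos: [0.4212, -0.1357, 0.0543]
orientation: [-3.141, -0.001, -0.187]
contact_force: [0.9, 2.2, 6.8]
gripper_width: 0.166
finger_force: 68.2
```

The handle is held. Push it along the arc to q of about 0.28, turning with the lever.

jog_arm(commands=[0,0,0.5,0.21,-0.09,0,0,0,0,0.5,0.21,-0.09,0,0,0,0,0.5,0.21,-0.09,0,0,0,0,0.5,0.21,-0.08,0,0,0,0,0.5,0.22,-0.07,0,0,0,0,0.5,0.22,-0.06,0,0,0,0,0.5,0.22,-0.05,0,0,0,0,0.5,0.22,-0.05,0,0,0,0,0,0,0,0,0])

```text
time: 13.15
eef_pos: [0.4527, -0.1467, 0.0543]
orientation: [-3.14, 0.004, 0.091]
contact_force: [-3.4, 3.2, 10.5]
gripper_width: 0.16
finger_force: 68.8
```

jog_arm(commands=[0,0,0.43,0.2,-0.03,0,0,0,0,0.43,0.2,-0.03,0,0,0,0,0.43,0.2,-0.02,0,0,0,0,0.43,0.2,-0.02,0,0,0,0,0.4,0.18,-0.01,0,0,0,0,0.4,0.18,0,0,0,0,0,0.4,0.18,0,0,0,0,0,0.4,0.18,0,0,0,0,0,0,0,0,0,0])

```text
time: 14.05
eef_pos: [0.4823, -0.1493, 0.0543]
orientation: [-3.139, 0.005, 0.322]
contact_force: [-6.2, 3.3, 12.3]
gripper_width: 0.167
finger_force: 69.1
```

```bash
python3 - <<'E'
from h import *
s=sensors.observe();print(s['eef_pos'],s['contact_force'],s['qpos'])
I={}
for n in('side','top'):
    I[n]=imaging.capture(n)[:,:,::-1]
    for t in('lever_handle','knob_centre'):
        m=nets.mark_of(t,n);print(n,t,m[:1],[atz(n,m[0]['point'],.09 if t[0]=='l' else .097)] if m else'')
cv2.imwrite('pics/end.png',np.hstack([cv2.resize(I['side'][120:240,300:400],(400,480)),cv2.resize(I['top'][130:250,250:350],(400,480))]))
# lever angle from tcp
c,sn=np.cos(-.186),np.sin(-.186)
d=s['eef_pos'][:2]-np.array([.4715-sn*.05,-.0685+c*.05]);l=np.array([c*d[0]+sn*d[1],-sn*d[0]+c*d[1]])
print(l,np.hypot(*l),'q',.28+np.arctan2(l[0],-l[1]))
E
```

```text
[ 0.48225852 -0.14928633  0.05425413] [-6.20956933  3.25938497 12.31802613] [ 0.30829475  0.56426249 -0.13152492  2.19520462  0.18267767  0.39789147
 -1.22092323]
side lever_handle [{'point': [196.7, 355.7], 'confidence': 0.68}] [array([ 0.48942782, -0.14976535])]
side knob_centre [] 
top lever_handle [] 
top knob_centre [] 
[ 0.02551272 -0.12740334] 0.12993271856899102 q 0.4776374726885418
```

View pics/end.png

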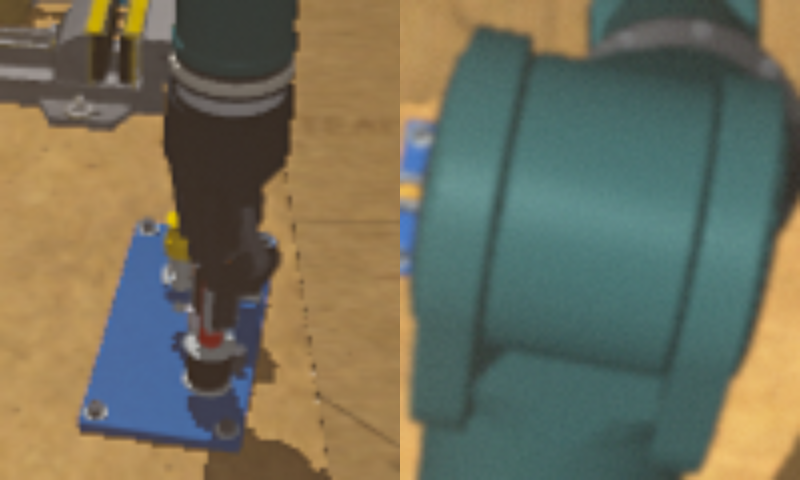

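The handle and roller are well back and the knob is still up. The displacement gives q of about 0.48, so I'll add about 4 mm for margin, still short of the stop at 0.56.

jog_arm(commands=[0,0,0.25,0.12,0.01,0,0,0,0,0.2,0.1,0.01,0,0,0,0,0,0,0,0,0,0,0,0,0,0,0,0,0,0,0,0,0,0,0])

```text
time: 14.85
eef_pos: [0.486, -0.1491, 0.0543]
orientation: [-3.139, 0.006, 0.352]
contact_force: [-5.7, 1.5, 12.0]
gripper_width: 0.171
finger_force: 69.1
```

```bash
python3 - <<'E'
from h import *
s=sensors.observe();print(s['eef_pos'],s['contact_force'],s['finger_force'],np.abs(s['qd']).max())
imaging.capture('side')
m=nets.mark_of('lever_handle','side');print(m[:1],[atz('side',m[0]['point'],.09)] if m else '')
m=nets.outline_of('lever_handle','side');print([(x['extent'],x['confidence']) for x in m])
for q in(.35,.46,.5,.54):
  L=np.array([-.13*np.sin(.28-q),.05-.13*np.cos(.28-q)]);c,sn=np.cos(-.186),np.sin(-.186)
  X=[.4715+c*L[0]-sn*L[1],-.069+sn*L[0]+c*L[1],.045];print(q,np.round(X,4),'roller',proj('side',X).round(1),'h',proj('side',X[:2]+[.09]).round(1))
E
```

```text
[ 0.48599542 -0.14912676  0.05427234] [-5.73184438  1.46869684 11.9731304 ] 69.06351685523987 0.001775743742284217
[{'point': [200.2, 355.7], 'confidence': 0.68}] [array([ 0.48868886, -0.16363654])]
[([352.8, 209.7, 9.8, 18.2], 0.65)]
0.35 [ 0.4657 -0.149   0.045 ] roller [209.5 345.7] h [196.4 346.4]
0.46 [ 0.48   -0.1499  0.045 ] roller [209.8 351.2] h [196.7 352. ]
0.5 [ 0.4852 -0.1498  0.045 ] roller [209.8 353.1] h [196.7 354. ]
0.54 [ 0.4904 -0.1495  0.045 ] roller [209.7 355.1] h [196.6 356.1]
```

```bash
python3 -c "
from bench import r
print(r.finish_job())"
```

```text
the job is handed in; nothing more can be done
None
```

The job is handed in: the lock knob is up on its catch (about 18 mm of lift), the lever is held back at about 0.50 rad by the gripper on the red handle, and the arm was kept clear of the dish, jar and carton.

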